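# Mount the four-hole drive plate on the thread winder

## Robot

A 7-joint arm with a two-finger parallel gripper is mounted at the origin on the work surface. World frame = base frame: x ahead of the robot, y to its left, z up, the work surface at z = 0. Lengths are in m, angles in degrees, forces in N, time in s.
With the tool pointing down it reaches from about 0.35 to 0.9 m from the base axis. Payload 19.9 kg.
Tool frame: the origin (TCP) lies between the finger pads; the fingertips stand 19 mm ahead of it and the grasp point (between the pads) is the TCP; z points along the fingers, y is the line along which they close (so a half turn about z gives the same grasp; the last joint's range is limited). The gripper opens to 94 mm and grips with 3 to 60 N. Pads are 16 mm wide; open, the fingers measure 119 mm over their backs; the gripper's body (75 mm by 177 mm) begins 78 mm behind the grasp point.
Start: joints at [73.482, 23.915, -0.59, 92.452, 0.269, 63.638, -3.037], TCP at [0.153, -0.606, 0.224] pointing down, gripper open.
Joint ranges: [-161.28, 161.28], [-22.2, 115.67], [-73.04, 71.86], [3.21, 147.25], [-68.34, 248.33], [10.77, 114.83], [-161.83, 161.83]. Speed limits (degrees/s): [108.29, 108.29, 136.94, 136.94, 172.46, 172.46, 172.46].

## Interface

Orientations are given as a 3x3 rotation matrix whose columns are the frame's x, y, z axes.
In Python, from plant import * gives the robot as it stands.
- The arm moves only by the tool drive_tool, never from a script. Its argument "steps" is one flat list of numbers, 7 for each row, row after row: the shift along the tool's x, y, z in m, then the turn, a rotation vector about the tool's x, y, z in rad, then the finger opening in m, from 0 to 0.094. In form: [dx, dy, dz, wx, wy, wz, gripper, dx, dy, dz, wx, wy, wz, gripper, ...]. A call has 1 to 12 rows; each row is the pose to reach, as a shift and turn from the pose commanded when the call began, along the tool's axes at that moment; what a row does not reach only later rows make up. A row lasts 1/12 s, in which the tool goes at most 41.7 mm and 7.16 degrees, less where a joint would pass 70% of its speed; a pose out of reach is approached as far as the arm can. A call with a gripper value outside its range is refused whole. The fingers move at their own pace and stop on an object; the grip force is fixed at half the most. Time passes only in rows, so rows that repeat a pose let the fingers close. It gives the time, the measured TCP pose, the force, the opening and the grip force at its end, in the units of the state.
- get_state(): the state, without advancing time (a new reading comes with each control period).
- camera(name): name is "scene" or "top" or "wrist"; returns the picture (420x560x3 uint8, red, green, blue); there is no depth.
- camera_info(name): a dict with "mtx" (3x3 intrinsics, pixels), "dist_coeffs" ([k1, k2, p1, p2, k3] as OpenCV has them; the pictures are not rectified), "position" and "rotation" of the camera in the world. Camera axes: x right, y up, looking along -z (the intrinsics and any distortion apply to the point x, -y, -z); pixel columns grow to the right and rows downward; lengths in m; the calibration is good to about 2 mm. A picture is of the moment at which its call begins: read the wrist's pose just before it. camera_info takes no time and is no camera call; for the wrist camera it gives the pose at the moment of the call.
- sign_off(): hands the job in; it is judged then, once.
The state is a dict: "time": time; "qpos": joint angles; "dq": joint speeds; "tau": joint torques, N m; "ee_pos": TCP position; "tcp_rot": TCP orientation; "force": force on the tool from outside, world axes, zero at the start; "moment": the same for the moment, N m; "gripper_width": finger opening in m; "grip_force": force on a finger pad.
Only numpy, scipy, OpenCV 4.12 (cv2) and the standard library are available. Lean on these libraries where they do the work, as an engineer would, in place of code of your own. Each camera call takes 0.05 s, during which the arm holds its last target. There are 200 camera calls.

## Task

Take the large wooden plate with four holes out of the dowel rack and, without dropping it, put it down knob side up and let go so that you can take it again by its knob (the sloping rest is there for this). Then turn it on the winder's head until all four holes line up with the four studs and slide it fully home, flat on the head, and let go. Leave the plain plate in the rack and do not upset the other things on the table.

Things in the scene. Friction and masses are not known exactly. Their poses are not given: they have to be found in the camera images.
- plate: Drive plate to mount: plywood disc, 160 mm diameter, 12 mm thick, 0.3 kg; four 16 mm through holes on a circle of 54 mm radius at 45, 135, 225, 315 deg from its x axis, and a round knob, 40 mm diameter, 45 mm tall, in the middle. Origin: centre of the face without knob; z points out through the knob. It starts on edge in the rack, knob to the robot, x axis up (no hole under the rim's top).
- blank: A plain plate without holes, 130 mm diameter, 12 mm thick, with the same knob, standing in the other slot of the rack. Origin and z as for the drive plate. It stays there.
- rack: Fixed dowel rack, 200 mm long (its x), 130 mm wide. Origin: middle of its underside, on the table; z up. Two slots, at x = -48 and +48 mm; the plates stand in them on low rails, z along the rack's -x, between upright 8 mm dowels at y = +-58 mm that reach 95 mm above the table. Which slot holds which plate varies, and on which side of the table the rack stands.
- rest: Fixed sloping rest: board 120 mm wide, rising at 45 deg towards the body's +x (its face looks to -x and up). Origin: middle of its underside, on the table; z up. Two 12 mm pegs, 22 mm long, stand square on the board near its foot at y = +-45 mm; the plate's rim sits on both. The board ends 22 mm up-slope of the plate's centre: the plate's upper part stands free.
- rest_seat (a point): Point on the face of the rest's board where the plate's origin comes to lie when its rim sits on both pegs, 82 mm above the table. Axes: those of the rest's body, not tilted.
- winder: Fixed thread winder, a grey housing 190 x 190 mm, 50 mm tall, with a round aluminium head of 150 mm diameter on top. Origin: middle of its underside, on the table; z up.
- seat (a point): Centre of the flat top of the winder's head, 70 mm above the table; z up. Four 13 mm studs stand on the head, 90 deg apart on a circle of 54 mm radius about it, 22 mm tall, the top 8 mm tapering to 6 mm diameter. The head stopped at any angle, stiffly held (2 N m to turn): where the studs stand round the axis is NOT given by these axes; see or feel it. Any of the four ways round will do.
- cone_a: Thread cone standing, 66 mm foot diameter, 110 mm tall; origin in the middle of its underside. Leave alone.
- cone_b: Another such thread cone. Leave alone.
- hoop: Wooden embroidery hoop lying flat, 150 mm diameter, 10 mm tall; origin in the middle of its underside. Leave alone.
- cup: White cup, 72 mm diameter, 85 mm tall; origin in the middle of its underside. Leave alone.
- tin: Steel tin, 90 x 60 x 35 mm; origin in the middle of its underside. Leave alone.
- bobbin: White plastic bobbin standing, 44 mm diameter, 50 mm tall; origin in the middle of its underside. Leave alone.

How it is judged (in metres and radians):
On the way:
1. the drive plate is out of the rack, put down knob side up (flat or sloping), at rest and let go (angle between plate's own z axis and vertical below 1 rad and contact force between the fingers and plate below 0.05 N and linear speed of plate below 0.02 m/s and horizontal distance between plate and rack above 0.12 m and horizontal distance between plate and seat above 0.1 m), for 0.2 s.
At the end, for the whole second after the job is handed in: The drive plate lies knob up on the winder's head with its four holes over the four studs: centre within 4 mm of the head's axis, underside within 3 mm of the head's top, level within 0.04 rad, at rest and let go; the plain plate is within 30 mm of its start (horizontal distance between plate and seat below 0.004 m and z of plate in the frame of seat between -0.003 and 0.003 m and angle between plate's own z axis and vertical below 0.04 rad and linear speed of plate below 0.01 m/s and distance of blank from where it was at the start of the episode below 0.03 m); the robot touches nothing.
It fails at once if the plate is dropped (falls free at more than 1.5 m/s) (linear speed of plate above 1.5 m/s and contact force between the fingers and plate below 0.05 N).
It fails at once if the plain plate is taken out of its place (moved more than 40 mm) (distance of blank from where it was at the start of the episode above 0.04 m).
It fails at once if one of the other things on the table is upset (moved more than 40 mm) (distance of any of cone_a, cone_b, hoop, cup, tin, bobbin from where it was at the start of the episode above 0.04 m).
It also fails if it takes over 72 s, if anything falls off the work surface, if the arm or the gripper's body presses on something with over 40 N, if the wrist force passes 120 N, or if a joint passes its speed limit or range.

## Working session

There is one attempt and no reset: what is moved stays moved. The work goes in short steps, Python scripts to look and compute and a tool call to move; the robot and the scene stay as the last step left them, time stands still between calls to the robot, and variables do not carry over. Pictures are saved under pics/ and viewed, at most 10 in all, crops included, and the job is handed in when it is done.

Besides the shell and the picture viewer there is one more tool, called after ">>>" by a JSON object that holds its "name" and its "arguments". drive_tool: Moves the arm, as the interface text tells. Its arguments: {"type":"object","properties":{"steps":{"type":"array","items":{"type":"number"}}},"required":["steps"]}

```bash
ls; mkdir -p pics
python3 - <<'E'
from plant import *
import cv2,numpy as np
s=get_state();print(s['time'],s['ee_pos'],np.round(s['tcp_rot'],3),s['gripper_width'])
for n in['scene','top']:
    cv2.imwrite(f'pics/{n}0.png',cv2.resize(camera(n)[:,:,::-1],(800,600),interpolation=cv2.INTER_CUBIC))
    c=camera_info(n);print(n,c)
E
```

```text
pics
0.0 [ 0.15260352 -0.60573728  0.22385308] [[ 0.97   0.244 -0.   ]
 [ 0.244 -0.97   0.001]
 [-0.    -0.001 -1.   ]] 0.09381589228074314
scene {'mtx': array([[447.92115294,   0.        , 285.76678387],
       [  0.        , 447.92115294, 217.4598499 ],
       [  0.        ,   0.        ,   1.        ]]), 'dist_coeffs': array([-0.05115373,  0.        ,  0.        ,  0.        ,  0.        ]), 'position': array([ 1.45240723, -0.22046892,  0.6323392 ]), 'rotation': array([[ 0.21662547, -0.49690874,  0.84033036],
       [ 0.97625224,  0.10829394, -0.18762727],
       [ 0.00223095,  0.86101924,  0.5085675 ]])}
top {'mtx': array([[457.85815454,   0.        , 279.0087722 ],
       [  0.        , 457.85815454, 207.11217956],
       [  0.        ,   0.        ,   1.        ]]), 'dist_coeffs': array([-0.00224369,  0.        ,  0.        ,  0.        ,  0.        ]), 'position': array([ 0.4932119 , -0.02479089,  0.93037259]), 'rotation': array([[ 0.00731944,  0.99752259, -0.06996508],
       [-0.99973598,  0.0057758 , -0.02223988],
       [-0.02178068,  0.0701094 ,  0.9973015 ]])}
```

View pics/scene0.png

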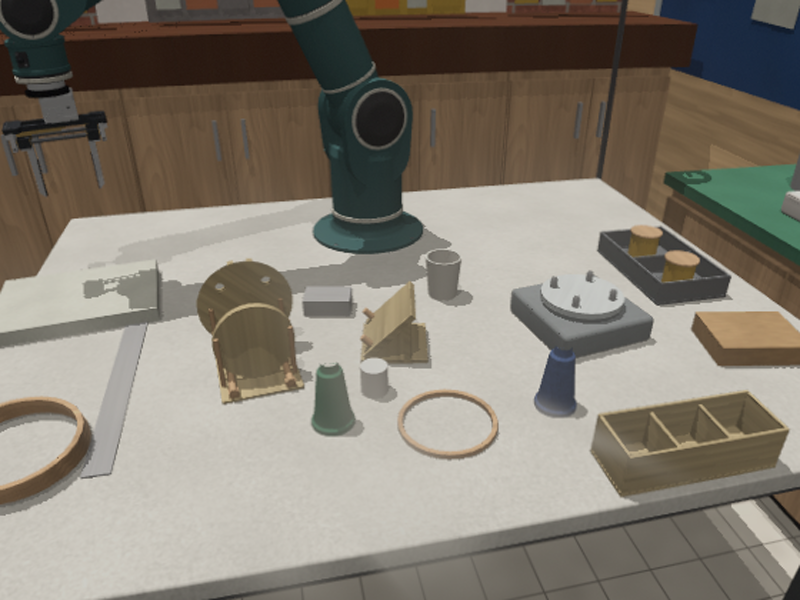

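View pics/top0.png

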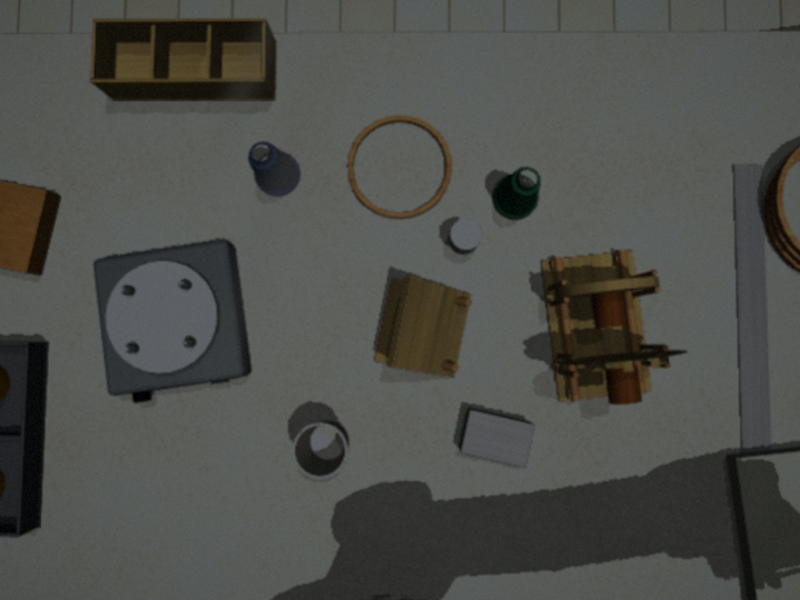

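```bash
cat > h.py <<'E'
import cv2,numpy as np
from plant import *
def proj(n,P,c=None):
    c=c or camera_info(n);P=np.atleast_2d(P).astype(float)
    q=(P-c['position'])@c['rotation']*[1,-1,-1]
    return cv2.projectPoints(q,np.zeros(3),np.zeros(3),c['mtx'],c['dist_coeffs'])[0][:,0]
def ray(n,uv,z,c=None):
    c=c or camera_info(n)
    p=cv2.undistortPoints(np.array(uv,float).reshape(-1,1,2),c['mtx'],c['dist_coeffs'])[:,0]
    d=np.c_[p[:,0],-p[:,1],-np.ones(len(p))]@c['rotation'].T
    z=np.broadcast_to(z,len(p))
    return c['position']+d*((z-c['position'][2])/d[:,2])[:,None]
def tile(im,x,y,w,h,k):
    t=cv2.resize(im[y:y+h,x:x+w],None,fx=k,fy=k,interpolation=cv2.INTER_CUBIC)
    t=np.clip(t*1.6,0,255).astype(np.uint8)
    for i in range(0,w,10): cv2.line(t,(int(i*k),0),(int(i*k),10 if i%50 else 20),(0,0,255),1)
    for i in range(0,h,10): cv2.line(t,(0,int(i*k)),(10 if i%50 else 20,int(i*k)),(0,0,255),1)
    return t
E
python3 - <<'E'
from h import *
t=np.ascontiguousarray(camera('top')[:,:,::-1]);s=np.ascontiguousarray(camera('scene')[:,:,::-1])
cv2.imwrite('pics/top.png',t);cv2.imwrite('pics/scene.png',s)
cv2.imwrite('pics/A.png',np.vstack([np.hstack([tile(t,370,170,120,120,3.33),tile(t,255,180,120,120,3.33)]),np.hstack([tile(t,65,165,120,60,3.33),tile(t,65,225,120,60,3.33)])]))
cv2.imwrite('pics/B.png',np.hstack([tile(s,130,175,100,110,4),tile(s,240,190,100,110,4)]))
E
```

```text
(no output)
```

View pics/A.png

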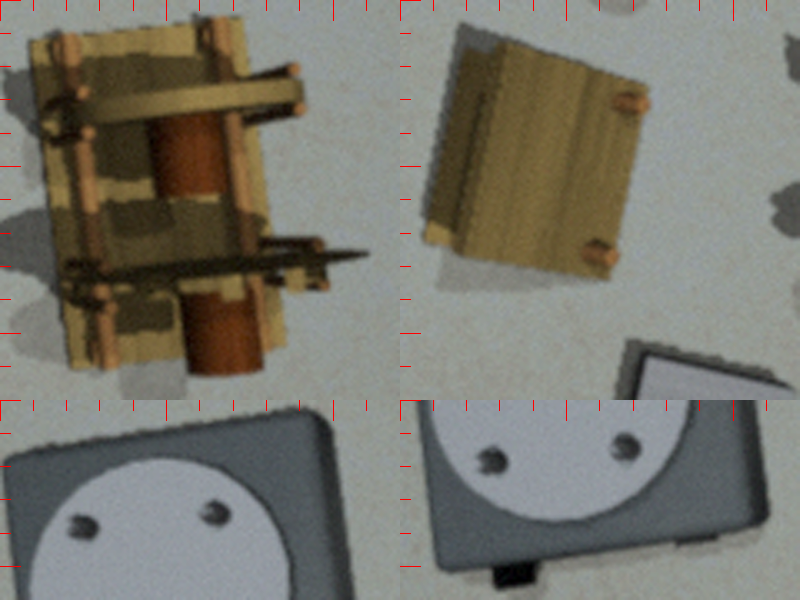

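View pics/B.png

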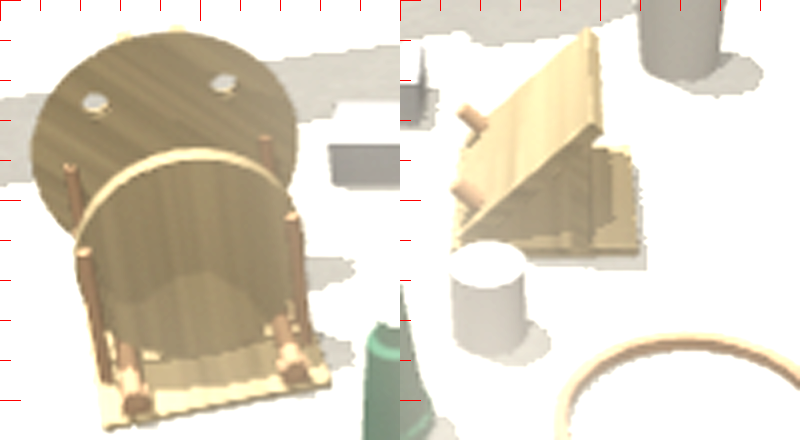

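```bash
cat > m.py <<'E'
from h import *
from scipy.optimize import least_squares
T=camera_info('top');S=camera_info('scene');k=3.33
def R2(a): return np.array([[np.cos(a),-np.sin(a),0],[np.sin(a),np.cos(a),0],[0,0,1]])
def fit(L,obs,x0):
    f=lambda p:np.concatenate([(proj(n,np.array(l)@R2(p[2]).T+[p[0],p[1],0],{'top':T,'scene':S}[n])-o).ravel() for (n,l),o in zip(L,obs)])
    r=least_squares(f,x0,loss='soft_l1');return r.x,np.round(f(r.x).reshape(-1,2),1)
E
python3 - <<'E'
from m import *
# rack base corners, z~0.01
px=np.array([[30,42],[243,18],[287,345],[68,368]])/k+[370,170]
P=ray('top',px,0.010);print(P[:,:2].round(4),np.linalg.norm(P-np.roll(P,-1,0),axis=1).round(4))
x,r=fit([('top',[[.1,.065,.01],[.1,-.065,.01],[-.1,-.065,.01],[-.1,.065,.01]])],[px],[.5,-.25,0]);print('rack',x.round(4),np.rad2deg(x[2]),r.tolist())
rack=x
# rest
top=np.array([[105,42],[62,255]])/k+[255,180];tip=np.array([[242,103],[212,257]])/k+[255,180];base=np.array([[218,104],[190,252]])/k+[255,180]
# rest x ~ +y world: yaw 90; y+ -> -x world (lower in image)
c=.7071
x,r=fit([('top',[[.0156,-.06,.0976],[.0156,.06,.0976],[-.0674,-.045,.0458],[-.0674,.045,.0458]])],[np.vstack([top,tip])],[.5,-.05,1.4]);print('rest_seat',x.round(4),np.rad2deg(x[2]),r.tolist())
tp=np.array([[587,30],[600,128],[466,110],[456,190]])  # scene check
scn=(tp-[400,0])/4+[240,190]
M=lambda L:np.array(L)@R2(x[2]).T+[x[0],x[1],0]
print('scene check',proj('scene',M([[.0156,.06,.0976],[.0156,-.06,.0976],[-.0674,.045,.0458],[-.0674,-.045,.0458]])).round(1).tolist(),scn.round(1).tolist())
# studs
st=np.array([[89.9,203.4],[129.6,199.2],[133.2,239.1],[92.6,243.3]])
for z in(.07,.081,.092):
    Q=ray('top',st,z);c0=Q.mean(0);d=Q-c0;print(z,c0.round(4),np.linalg.norm(d[:,:2],axis=1).round(4),np.rad2deg(np.arctan2(d[:,1],d[:,0])).round(1))
# head circle
im=cv2.imread('pics/top.png');g=cv2.cvtColor(im,6)
b=(g[165:285,65:185]>np.percentile(g[165:285,65:185],20)).astype(np.uint8)
_,th=cv2.threshold(cv2.GaussianBlur(g,(3,3),0)[165:285,65:185],0,255,cv2.THRESH_OTSU)
cs=cv2.findContours(th,cv2.RETR_LIST,cv2.CHAIN_APPROX_NONE)[0]
for q in cs:
    a=cv2.contourArea(q)
    if 2500<a<8000:
        e=cv2.fitEllipse(q);print('head',e,ray('top',[np.array(e[0])+[65,165]],.07).round(4))
# drive plate in the scene: project disc for rail heights
RK=R2(rack[2])
for zr in(.008,.012,.02,.03):
    ctr=rack*[1,1,0]+RK@[-.048,0,zr+.08]
    print(zr,'plate top',proj('scene',ctr+RK@np.array([0,0,.08])).round(1),proj('top',[ctr+RK@np.array([0,0,.08]),ctr+RK@np.array([0,-.08,0]),ctr+RK@np.array([0,.08,0])]).round(1).tolist())
    print(' holes',proj('scene',[ctr+RK@np.array([.006,s*.0382,.0382]) for s in(1,-1)]).round(1).tolist())
print('obs holes',[95/4+130,103/4+175],[224/4+130,83/4+175],'top y',30/4+175,'obs right end',370/k+370,170+253/k,'left end',370+65/k,170+278/k)
E
```

```text
[[ 0.6084 -0.2053]
 [ 0.6236 -0.3335]
 [ 0.4279 -0.356 ]
 [ 0.4131 -0.2263]] [0.1291 0.197  0.1305 0.1964]
rack [ 0.5183 -0.2803  0.1112] 6.3697310743514794 [[-0.4, -1.0], [0.1, -0.7], [-0.0, 0.9], [0.2, 0.7]]
rest_seat [ 0.5169 -0.024   1.3781] 78.95975157141508 [[0.2, -0.3], [0.1, 0.4], [-0.2, 0.1], [-0.2, -0.2]]
scene check [[286.5, 195.4], [287.9, 219.5], [254.6, 216.2], [253.3, 235.1]] [[286.8, 197.5], [290.0, 222.0], [256.5, 217.5], [254.0, 237.5]]
0.07 [0.525  0.3122 0.07  ] [0.054  0.0539 0.0544 0.0543] [  51.5  -38.7 -128.1  140.8]
0.081 [0.5246 0.3079 0.081 ] [0.0533 0.0532 0.0537 0.0536] [  51.5  -38.7 -128.1  140.8]
0.092 [0.5242 0.3036 0.092 ] [0.0526 0.0525 0.053  0.0529] [  51.5  -38.7 -128.1  140.8]
head ((47.20539093017578, 56.405921936035156), (75.8644790649414, 78.14222717285156), 36.74181365966797) [[0.5246 0.3105 0.07  ]]
head ((58.3390998840332, 59.1135368347168), (132.88162231445312, 133.5487823486328), 55.776851654052734) [[0.5196 0.289  0.07  ]]
0.008 plate top [[167.8 183. ]] [[447.5, 254.2], [476.3, 248.2], [388.5, 257.3]]
 holes [[186.4, 197.4], [154.0, 202.3]]
0.012 plate top [[167.6 181.5]] [[448.3, 254.3], [477.2, 248.3], [388.9, 257.4]]
 holes [[186.2, 195.9], [153.8, 200.8]]
0.02 plate top [[167.2 178.4]] [[450.1, 254.4], [479.0, 248.3], [389.9, 257.6]]
 holes [[185.9, 193.0], [153.3, 197.8]]
0.03 plate top [[166.6 174.5]] [[452.3, 254.7], [481.4, 248.5], [391.1, 257.8]]
 holes [[185.4, 189.2], [152.7, 194.0]]
obs holes [153.75, 200.75] [186.0, 195.75] top y 182.5 obs right end 481.1111111111111 245.97597597597598 left end 389.5195195195195 253.4834834834835
```

```bash
cat > g.py <<'E'
from m import *
from scipy.spatial.transform import Rotation as Ro
RA=np.deg2rad(6.37);n0=-R2(RA)[:,0];PC=np.array([.5183,-.2803,.092])+R2(RA)@[-.046,0,0]
RY=np.deg2rad(78.96);u=R2(RY)[:,0];SEAT=np.array([.5169,-.024,.082])
up=np.array([0,0,1.]);n1=(up-u)/2**.5;dn=-(up+u)/2**.5
def TR(y,z): y=y/np.linalg.norm(y);return np.c_[np.cross(y,z),y,z]
def go(p,R,s=None):
    s=s or get_state();R0=s['tcp_rot']
    v=R0.T@(np.array(p)-s['ee_pos']);w=Ro.from_matrix(R0.T@R).as_rotvec()
    print('t',round(s['time'],2),'at',s['ee_pos'].round(4),'F',np.round(s['force'],1),'w',round(s['gripper_width'],4),'gf',np.round(s['grip_force'],1),'\nq',np.round(s['qpos'],0))
    print('dv',v.round(4),'dw',w.round(4),'|v|',np.linalg.norm(v).round(3),'deg',np.rad2deg(np.linalg.norm(w)).round(1))
E
python3 -c "
from g import *
go([*PC[:2],.26],TR(n0,-up))"
```

```text
t 0.2 at [ 0.1526 -0.6058  0.224 ] F [-0.5  0.1 -0.4] w 0.0941 gf 0.0 
q [73. 24. -1. 92.  0. 64. -3.]
dv [ 0.3885 -0.2326 -0.0358] dw [-6.0000e-04  8.0000e-04  1.7064e+00] |v| 0.454 deg 97.8
```

>>> {"name": "drive_tool", "arguments": {"steps": [0.1, -0.06, -0.036, 0, 0, 0.43, 0.094, 0.2, -0.12, -0.036, 0, 0, 0.85, 0.094, 0.389, -0.233, -0.036, 0, 0, 1.2, 0.094, 0.389, -0.233, -0.036, 0, 0, 1.4, 0.094, 0.389, -0.233, -0.036, 0, 0, 1.4, 0.094, 0.389, -0.233, -0.036, 0, 0, 1.4, 0.094, 0.389, -0.233, -0.036, 0, 0, 1.4, 0.094, 0.389, -0.233, -0.036, 0, 0, 1.4, 0.094, 0.389, -0.233, -0.036, 0, 0, 1.4, 0.094, 0.389, -0.233, -0.036, 0, 0, 1.4, 0.094, 0.389, -0.233, -0.036, 0, 0, 1.4, 0.094, 0.389, -0.233, -0.036, 0, 0, 1.4, 0.094]}}

```text
time: 1.2
ee_pos: [0.4658, -0.2922, 0.26]
tcp_rot: [[0.462, -0.887, -0.0], [-0.887, -0.462, -0.0], [0.0, 0.0, -1.0]]
force: [0.8, -0.5, 0.5]
gripper_width: 0.094
grip_force: 0.0
```

```bash
python3 -c "
from g import *
go([*PC[:2],.26],TR(n0,-up))"
```

```text
t 1.2 at [ 0.4658 -0.2922  0.26  ] F [ 0.8 -0.5  0.5] w 0.094 gf 0.0 
q [  31.   14.   -3.  101.    1.   65. -124.]
dv [-0.0029 -0.0091 -0.    ] dw [ 0.     -0.      0.3688] |v| 0.01 deg 21.1
```

>>> {"name": "drive_tool", "arguments": {"steps": [0, 0, 0, 0, 0, 0.12, 0.094, -0.003, -0.009, 0, 0, 0, 0.24, 0.094, -0.003, -0.009, 0, 0, 0, 0.369, 0.094, -0.003, -0.009, 0, 0, 0, 0.369, 0.094, -0.003, -0.009, 0, 0, 0, 0.369, 0.094]}}

```text
time: 1.62
ee_pos: [0.4714, -0.2868, 0.2598]
tcp_rot: [[0.12, -0.993, -0.0], [-0.993, -0.12, -0.0], [-0.0, 0.0, -1.0]]
force: [-0.9, 0.2, -0.4]
gripper_width: 0.0942
grip_force: 0.0
```

Run:
```python
from g import *
go([*PC[:2],.26],TR(n0,-up))
c=camera_info('wrist');w=np.ascontiguousarray(camera('wrist')[:,:,::-1]);cv2.imwrite('pics/w1.png',w)
for i in(.08,-.08): print(proj('wrist',PC+[0,0,.08]+R2(RA)@np.array([-0.006,i/4,0]),c).round(0),proj('wrist',PC+[0,0,.08]+R2(RA)@np.array([0.006,i/4,0]),c).round(0))
```

```text
t 1.62 at [ 0.4714 -0.2868  0.2598] F [-0.9  0.2 -0.4] w 0.0942 gf 0.0 
q [  28.   15.   -0.  101.    0.   65. -145.]
dv [-0.0012 -0.0014 -0.0002] dw [0.0003 0.     0.0089] |v| 0.002 deg 0.5
[[288. 247.]] [[272. 247.]]
[[288. 197.]] [[272. 197.]]
```

View pics/w1.png

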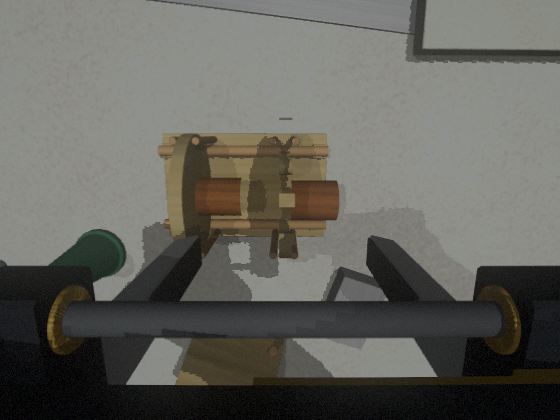

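Run:
```python
from g import *
w=cv2.imread('pics/w1.png');t=tile(w,150,120,200,150,4);t=np.clip(t*1.5,0,255).astype(np.uint8);cv2.imwrite('pics/w1c.png',t)
c=camera_info('wrist');print(c['position'])
R=R2(RA);f=lambda L:proj('wrist',PC+np.array(L)@R.T,c).round(0).tolist()
print('knob tip/base',f([[-.051,0,0],[-.006,0,0]]),'plate sides',f([[0,.08,0],[0,-.08,0]]),'top',f([[0,0,.08]]))
```

```text
[ 0.47823404 -0.35242931  0.41923266]
knob tip/base [[332.0, 202.0], [287.0, 202.0]] plate sides [[280.0, 276.0], [282.0, 119.0]] top [[280.0, 223.0]]
```

View pics/w1c.png

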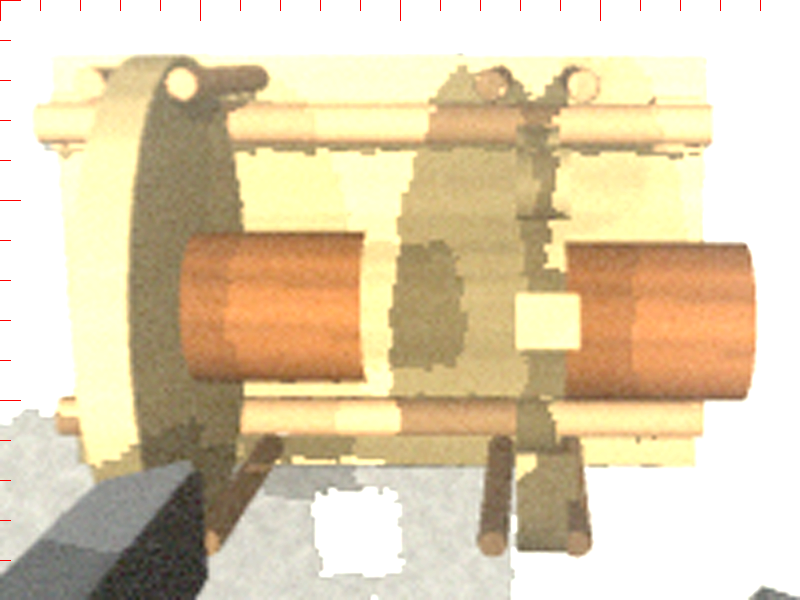

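>>> {"name": "drive_tool", "arguments": {"steps": [0, 0.004, 0, 0, 0, 0.009, 0.094, 0, 0.004, 0.03, 0, 0, 0.009, 0.07, 0, 0.004, 0.06, 0, 0, 0.009, 0.05, 0, 0.004, 0.085, 0, 0, 0.009, 0.04, 0, 0.004, 0.1, 0, 0, 0.009, 0.04, 0, 0.004, 0.1, 0, 0, 0.009, 0.04, 0, 0.004, 0.1, 0, 0, 0.009, 0.04]}}

```text
time: 2.25
ee_pos: [0.467, -0.2875, 0.1599]
tcp_rot: [[0.108, -0.994, -0.001], [-0.994, -0.108, 0.001], [-0.001, 0.001, -1.0]]
force: [-0.0, 0.3, 1.0]
gripper_width: 0.0572
grip_force: 0.0
```

Run:
```python
from g import *
go([*PC[:2],.16],TR(n0,-up))
c=camera_info('wrist');w=np.ascontiguousarray(camera('wrist')[:,:,::-1])
R=R2(RA);f=lambda L:proj('wrist',PC+np.array(L)@R.T,c).round(0).tolist()
print(f([[-.057,0,.08],[-.045,0,.08]]))
cv2.imwrite('pics/w2.png',np.clip(cv2.resize(w,(800,600))*2.,0,255).astype(np.uint8))
```

```text
t 2.25 at [ 0.467  -0.2875  0.1599] F [-0.   0.3  1. ] w 0.0572 gf 0.0 
q [  28.   20.   -0.  107.    0.   53. -145.]
dv [-0.0014 -0.0057 -0.0001] dw [ 0.0008  0.0006 -0.0029] |v| 0.006 deg 0.2
[[389.0, 278.0], [364.0, 278.0]]
```

View pics/w2.png

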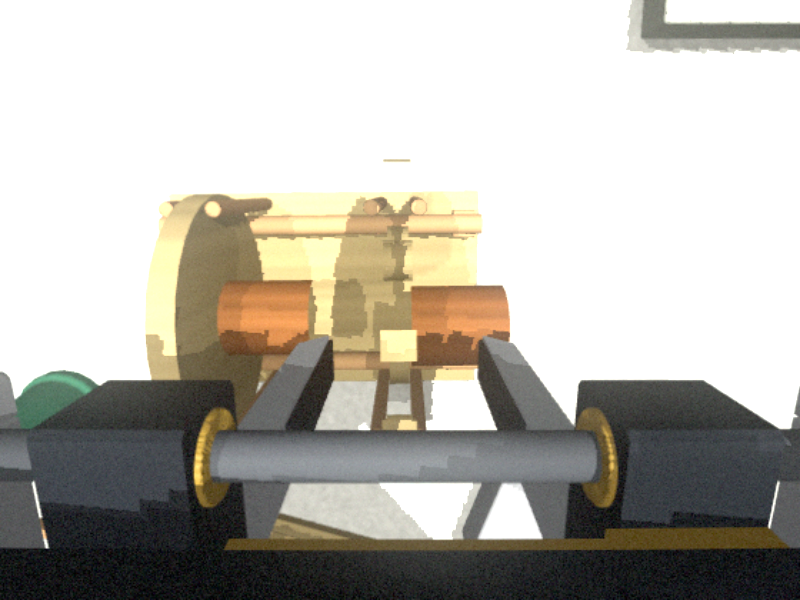

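>>> {"name": "drive_tool", "arguments": {"steps": [0, 0, 0, 0, 0, 0, 0, 0, 0, 0, 0, 0, 0, 0, 0, 0, 0, 0, 0, 0, 0, 0, 0, 0, 0, 0, 0, 0, 0, 0, 0, 0, 0, 0, 0, 0, 0, 0, 0, 0, 0, 0, 0, 0, 0, 0, 0, 0, 0, 0, 0, 0, 0, 0, 0, 0, 0, 0, 0, 0, 0, 0, 0]}}

```text
time: 3.05
ee_pos: [0.4686, -0.2871, 0.1601]
tcp_rot: [[0.108, -0.994, 0.002], [-0.994, -0.108, -0.0], [0.001, -0.002, -1.0]]
force: [5.7, 0.1, -2.5]
gripper_width: 0.0119
grip_force: 29.6
```

>>> {"name": "drive_tool", "arguments": {"steps": [0, 0, -0.01, 0, 0, 0, 0, 0, 0, -0.03, 0, 0, 0, 0, 0, 0, -0.06, 0, 0, 0, 0, 0, 0, -0.09, 0, 0, 0, 0, 0, 0, -0.12, 0, 0, 0, 0, 0, 0, -0.14, 0, 0, 0, 0, 0, 0, -0.14, 0, 0, 0, 0]}}

```text
time: 3.63
ee_pos: [0.4686, -0.2879, 0.3039]
tcp_rot: [[0.107, -0.994, 0.005], [-0.994, -0.107, -0.003], [0.003, -0.004, -1.0]]
force: [0.6, 0.1, -1.7]
gripper_width: 0.0123
grip_force: 30.0
```

Run:
```python
from g import *
RR=TR(n1,dn);P=SEAT+.006*n1-.068*dn
print(P,RR.round(3).tolist())
go(P+.07*n1-.01*dn+[0,0,.04],RR)
```

```text
[0.52529523 0.01902929 0.1343259 ] [[0.981, -0.135, -0.135], [-0.191, -0.694, -0.694], [0.0, 0.707, -0.707]]
t 3.63 at [ 0.4686 -0.2879  0.3039] F [ 0.6  0.1 -1.7] w 0.0123 gf 30.0 
q [  28.   12.    0.   98.   -0.   70. -145.]
dv [-0.2588 -0.0764  0.0725] dw [-0.6766  0.4924 -1.2034] |v| 0.279 deg 84.0
```

>>> {"name": "drive_tool", "arguments": {"steps": [-0.022, -0.006, 0, -0.056, 0.041, -0.1, 0, -0.043, -0.013, 0, -0.113, 0.082, -0.2, 0, -0.065, -0.019, 0.005, -0.169, 0.123, -0.301, 0, -0.086, -0.025, 0.01, -0.226, 0.164, -0.401, 0, -0.108, -0.032, 0.02, -0.282, 0.205, -0.501, 0, -0.129, -0.038, 0.03, -0.338, 0.246, -0.602, 0, -0.151, -0.045, 0.038, -0.395, 0.287, -0.702, 0, -0.173, -0.051, 0.045, -0.451, 0.328, -0.802, 0, -0.194, -0.057, 0.052, -0.507, 0.369, -0.903, 0, -0.216, -0.064, 0.06, -0.564, 0.41, -1.003, 0, -0.237, -0.07, 0.066, -0.62, 0.451, -1.103, 0, -0.259, -0.076, 0.072, -0.677, 0.492, -1.203, 0]}}

```text
time: 4.63
ee_pos: [0.5152, -0.0204, 0.2265]
tcp_rot: [[0.982, -0.126, -0.138], [-0.187, -0.695, -0.694], [-0.009, 0.708, -0.706]]
force: [0.4, 0.1, -1.8]
gripper_width: 0.0116
grip_force: 30.0
```

Run:
```python
from g import *
RR=TR(n1,dn);P=SEAT+.006*n1-.068*dn
go(P+.04*n1-.006*dn,RR)
```

```text
t 4.63 at [ 0.5152 -0.0204  0.2265] F [ 0.4  0.1 -1.8] w 0.0116 gf 30.0 
q [  -9.   27.  -18.  101.   42.   87. -143.]
dv [ 0.003  -0.0539  0.0304] dw [0.001  0.0026 0.0096] |v| 0.062 deg 0.6
```

>>> {"name": "drive_tool", "arguments": {"steps": [0.001, -0.018, 0.01, 0, 0, 0.005, 0, 0.002, -0.036, 0.02, 0, 0, 0.01, 0, 0.003, -0.054, 0.03, 0, 0, 0.01, 0, 0.003, -0.054, 0.03, 0, 0, 0.01, 0, 0.003, -0.065, 0.03, 0, 0, 0.01, 0, 0.003, -0.075, 0.03, 0, 0, 0.01, 0, 0.003, -0.085, 0.03, 0, 0, 0.01, 0, 0.003, -0.09, 0.03, 0, 0, 0.01, 0, 0.003, -0.09, 0.03, 0, 0, 0.01, 0]}}

```text
time: 5.38
ee_pos: [0.5259, 0.0207, 0.1424]
tcp_rot: [[0.98, -0.141, -0.139], [-0.198, -0.694, -0.692], [0.001, 0.706, -0.708]]
force: [0.1, 1.3, -3.1]
gripper_width: 0.0117
grip_force: 30.0
```

Run:
```python
from g import *
RR=TR(n1,dn);P=SEAT+.006*n1-.068*dn
go(P,RR)
s=np.ascontiguousarray(camera('scene')[:,:,::-1]);t=np.ascontiguousarray(camera('top')[:,:,::-1])
cv2.imwrite('pics/C.png',np.hstack([tile(s,215,140,133,200,3)[:600]*1,tile(t,240,150,133,200,3)]))
```

```text
t 5.38 at [0.5259 0.0207 0.1424] F [ 0.1  1.3 -3.1] w 0.0117 gf 30.0 
q [ -12.   36.  -18.  100.   43.   84. -151.]
dv [-0.0003 -0.0045  0.007 ] dw [-0.0018  0.004  -0.0052] |v| 0.008 deg 0.4
```

View pics/C.png

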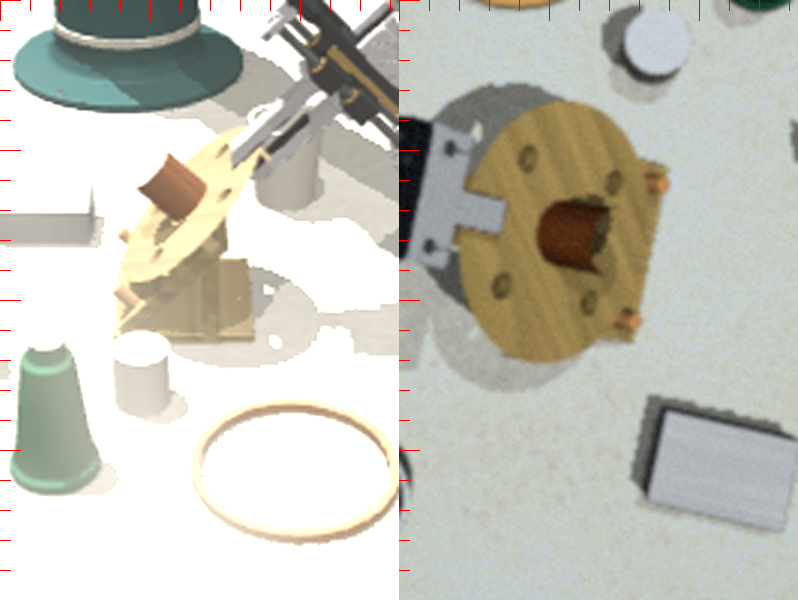

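>>> {"name": "drive_tool", "arguments": {"steps": [0, -0.003, 0.002, 0, 0, 0, 0, 0, -0.004, 0.004, 0, 0, 0, 0, 0, -0.005, 0.006, 0, 0, 0, 0, 0, -0.005, 0.007, 0, 0, 0, 0, 0, -0.005, 0.007, 0, 0, 0, 0]}}

```text
time: 5.9
ee_pos: [0.5261, 0.0187, 0.135]
tcp_rot: [[0.98, -0.142, -0.138], [-0.198, -0.694, -0.692], [0.003, 0.706, -0.709]]
force: [2.0, 4.7, 4.9]
gripper_width: 0.0116
grip_force: 30.0
```

Run:
```python
from g import *
RR=TR(n1,dn);P=SEAT+.006*n1-.068*dn
go(P,RR);s=get_state();print(s['tcp_rot'].T@s['force'],s['moment'])
```

```text
t 5.9 at [0.5261 0.0187 0.135 ] F [2.  4.7 4.9] w 0.0116 gf 30.0 
q [ -12.   37.  -18.  100.   43.   83. -152.]
dv [-0.0009 -0.0006  0.0004] dw [-0.0022  0.0032 -0.0069] |v| 0.001 deg 0.5
[ 1.05494183 -0.1274035  -6.97646308] [ 0.6710575   0.02034163 -0.06537677]
```

>>> {"name": "drive_tool", "arguments": {"steps": [0, 0, 0, 0, 0, 0, 0.016, 0, 0, 0, 0, 0, 0, 0.025, 0, 0, 0, 0, 0, 0, 0.035, 0, 0, 0, 0, 0, 0, 0.035, 0, 0, -0.015, 0, 0, 0, 0.035, 0, 0, -0.04, 0, 0, 0, 0.035, 0, 0, -0.08, 0, 0, 0, 0.05, 0, 0, -0.12, 0, 0, 0, 0.06, 0, 0, -0.12, 0, 0, 0, 0.07]}}

```text
time: 6.65
ee_pos: [0.5439, 0.1072, 0.2237]
tcp_rot: [[0.981, -0.142, -0.133], [-0.195, -0.698, -0.689], [0.005, 0.702, -0.712]]
force: [1.0, 1.4, -0.5]
gripper_width: 0.0518
grip_force: 0.0
```

Run:
```python
from g import *
c=camera_info('top');s=np.ascontiguousarray(camera('scene')[:,:,::-1]);t=np.ascontiguousarray(camera('top')[:,:,::-1])
cv2.imwrite('pics/tD.png',t);cv2.imwrite('pics/sD.png',s)
cv2.imwrite('pics/D.png',np.hstack([tile(s,220,150,100,150,4),tile(t,265,170,100,150,4)]))
# predicted plate knob top, rim
f=lambda L,n:proj(n,SEAT+np.array([a*u*0+n1*h+(-dn)*r+np.cross(-dn,n1)*l for a,h,r,l in L])).round(1).tolist()
L=[(0,.057,0,0),(0,.012,0,0),(0,.012,.08,0),(0,.012,0,.08),(0,.012,0,-.08)]
a=.0382;L+=[(0,.012,i*a,j*a) for i in(1,-1) for j in(1,-1)]
for n,o in(('top',(265,170)),('scene',(220,150))): print(n,((np.array(f(L,n))-o)*4).round(0).tolist())
# knob grasp: approach candidates
for y in (np.cross(-dn,n1),-np.cross(-dn,n1)):
    go(SEAT+n1*.15,TR(y,-n1))
```

```text
top [[184.0, 242.0], [113.0, 229.0], [-16.0, 199.0], [147.0, 59.0], [78.0, 401.0], [71.0, 131.0], [36.0, 300.0], [184.0, 163.0], [152.0, 322.0]]
scene [[176.0, 193.0], [230.0, 238.0], [324.0, 155.0], [231.0, 307.0], [228.0, 178.0], [276.0, 230.0], [272.0, 170.0], [186.0, 309.0], [187.0, 246.0]]
t 6.75 at [0.5427 0.1022 0.2199] F [ 0.3 -0.5 -0. ] w 0.0596 gf 0.0 
q [ -18.   35.  -20.   90.   39.   95. -149.]
dv [0.0003 0.1441 0.1883] dw [ 1.2107  1.2064 -1.2171] |v| 0.237 deg 120.2
t 6.75 at [0.5427 0.1022 0.2199] F [ 0.3 -0.5 -0. ] w 0.0596 gf 0.0 
q [ -18.   35.  -20.   90.   39.   95. -149.]
dv [0.0003 0.1441 0.1883] dw [ 1.204  -1.2083  1.2037] |v| 0.237 deg 119.6
```

View pics/D.png

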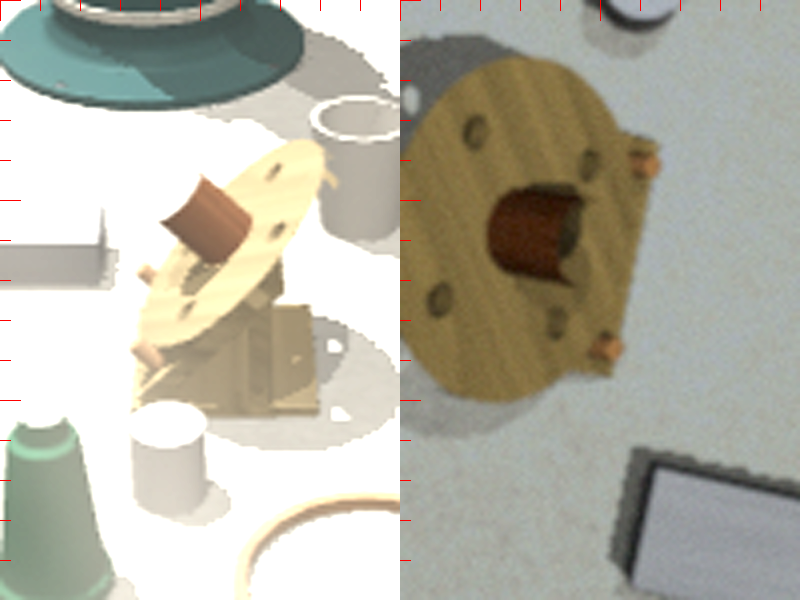

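Run:
```python
from g import *
y=np.cross(-dn,n1)
go(SEAT+[0,-.03,.25],TR(y,-up))
```

```text
t 6.75 at [0.5427 0.1022 0.2199] F [ 0.3 -0.5 -0. ] w 0.0596 gf 0.0 
q [ -18.   35.  -20.   90.   39.   95. -149.]
dv [0.0059 0.1912 0.0322] dw [ 0.6125  0.6127 -1.4897] |v| 0.194 deg 98.7
```

>>> {"name": "drive_tool", "arguments": {"steps": [0, 0.03, -0.03, 0.04, 0.04, -0.1, 0.08, 0, 0.06, -0.03, 0.08, 0.08, -0.2, 0.08, 0, 0.1, -0.02, 0.13, 0.13, -0.31, 0.08, 0.006, 0.13, 0, 0.18, 0.18, -0.43, 0.08, 0.006, 0.16, 0.02, 0.23, 0.23, -0.55, 0.08, 0.006, 0.191, 0.032, 0.28, 0.28, -0.68, 0.08, 0.006, 0.191, 0.032, 0.33, 0.33, -0.8, 0.08, 0.006, 0.191, 0.032, 0.38, 0.38, -0.92, 0.08, 0.006, 0.191, 0.032, 0.43, 0.43, -1.04, 0.08, 0.006, 0.191, 0.032, 0.48, 0.48, -1.16, 0.08, 0.006, 0.191, 0.032, 0.53, 0.53, -1.28, 0.08, 0.006, 0.191, 0.032, 0.57, 0.57, -1.39, 0.08]}}

```text
time: 7.75
ee_pos: [0.5158, -0.0558, 0.3311]
tcp_rot: [[0.439, 0.896, 0.065], [0.894, -0.428, -0.132], [-0.09, 0.116, -0.989]]
force: [0.2, 1.0, -0.2]
gripper_width: 0.0801
grip_force: 0.0
```

Run:
```python
from g import *
y=np.cross(-dn,n1)
go(SEAT+n1*.14+[0,-.001,0],TR(y,-n1))
```

```text
t 7.75 at [ 0.5158 -0.0558  0.3311] F [ 0.2  1.  -0.2] w 0.0801 gf 0.0 
q [ 19.   6. -23. 102.  11.  69. -33.]
dv [-0.0536 -0.005   0.1561] dw [ 0.2012  0.8851 -0.2052] |v| 0.165 deg 53.3
```

>>> {"name": "drive_tool", "arguments": {"steps": [-0.02, 0, 0.0, 0.02, 0.09, -0.02, 0.08, -0.04, 0, 0.0, 0.04, 0.18, -0.04, 0.08, -0.054, -0.002, 0.01, 0.06, 0.27, -0.06, 0.08, -0.054, -0.005, 0.03, 0.08, 0.36, -0.08, 0.08, -0.054, -0.005, 0.05, 0.1, 0.45, -0.1, 0.08, -0.054, -0.005, 0.07, 0.12, 0.54, -0.12, 0.08, -0.054, -0.005, 0.09, 0.14, 0.63, -0.14, 0.08, -0.054, -0.005, 0.11, 0.16, 0.72, -0.16, 0.08, -0.054, -0.005, 0.13, 0.18, 0.81, -0.18, 0.08, -0.054, -0.005, 0.156, 0.2, 0.885, -0.205, 0.08, -0.054, -0.005, 0.156, 0.2, 0.885, -0.205, 0.08, -0.054, -0.005, 0.156, 0.2, 0.885, -0.205, 0.08]}}

```text
time: 8.75
ee_pos: [0.4971, -0.1221, 0.1792]
tcp_rot: [[0.143, 0.98, 0.138], [0.693, -0.199, 0.693], [0.707, -0.003, -0.707]]
force: [0.8, 0.5, 0.5]
gripper_width: 0.0802
grip_force: 0.0
```

Run:
```python
from g import *
y=np.cross(-dn,n1)
go(SEAT+n1*.14+[0,-.001,0],TR(y,-n1))
c=camera_info('wrist');w=np.ascontiguousarray(camera('wrist')[:,:,::-1]);cv2.imwrite('pics/w3.png',w)
e=-dn
a=.0382
L=[SEAT+[0,-.001,0]+n1*h+e*i+y*j for h,i,j in[(.057,0,0),(.012,a,a),(.012,a,-a),(.012,-a,a),(.012,-a,-a)]]
P=proj('wrist',L,c);print(P.round(1).tolist())
# find dark hole blobs and the red-brown knob
h=cv2.cvtColor(w,cv2.COLOR_BGR2HSV);print([w[int(v),int(x)].tolist() if 0<=v<420 and 0<=x<560 else None for x,v in P])
```

```text
t 8.75 at [ 0.4971 -0.1221  0.1792] F [0.8 0.5 0.5] w 0.0802 gf 0.0 
q [ 47.  29. -17. 107. -37.  68.  41.]
dv [ 0.0014  0.0008 -0.0012] dw [ 0.0028  0.0004 -0.0075] |v| 0.002 deg 0.5
[[285.7, 218.9], [329.7, 162.0], [240.2, 162.8], [327.7, 247.0], [243.3, 247.7]]
[[74, 108, 122], [147, 155, 152], [140, 147, 148], [73, 106, 118], [69, 100, 114]]
```

Run:
```python
from g import *
w=cv2.imread('pics/w3.png');h=cv2.cvtColor(w,cv2.COLOR_BGR2HSV)
def blobs(m,lo,hi):
    n,_,st,ce=cv2.connectedComponentsWithStats(m.astype(np.uint8))
    return [(st[i].tolist(),ce[i].round(1).tolist()) for i in range(1,n) if lo<st[i,4]<hi]
print('lowsat',blobs((h[...,1]<40)&(h[...,2]>90),60,1500))
print('knob',blobs((h[...,0]<12)&(h[...,1]>120),200,90000))
for v in range(140,300,10): print(v,[h[v,x].tolist() for x in (240,262,285,308,330)])
```

```text
lowsat [([233, 155, 16, 17, 221], [240.5, 162.8]), ([320, 155, 17, 17, 229], [327.9, 162.9]), ([212, 259, 11, 21, 135], [217.4, 269.6]), ([344, 260, 29, 41, 614], [355.2, 285.9]), ([197, 276, 25, 25, 401], [210.2, 290.8]), ([183, 339, 79, 21, 1317], [219.0, 347.7]), ([179, 367, 65, 13, 543], [210.1, 372.2])]
knob []
140 [[23, 94, 130], [22, 95, 137], [21, 97, 129], [22, 93, 129], [22, 92, 141]]
150 [[21, 92, 136], [22, 96, 135], [21, 93, 132], [23, 94, 138], [22, 90, 131]]
160 [[34, 12, 154], [21, 96, 130], [21, 98, 133], [22, 96, 136], [36, 8, 155]]
170 [[34, 12, 153], [22, 90, 130], [21, 95, 137], [22, 91, 131], [40, 10, 155]]
180 [[21, 96, 130], [21, 93, 135], [21, 95, 134], [21, 101, 129], [22, 97, 139]]
190 [[22, 101, 126], [22, 98, 133], [14, 143, 82], [21, 90, 133], [21, 93, 129]]
200 [[20, 93, 137], [21, 94, 133], [18, 95, 75], [22, 94, 139], [22, 95, 129]]
210 [[21, 99, 132], [21, 100, 115], [22, 107, 76], [21, 102, 85], [22, 94, 130]]
220 [[21, 93, 137], [21, 94, 119], [22, 100, 123], [21, 97, 84], [21, 91, 137]]
230 [[21, 97, 126], [22, 103, 114], [21, 99, 118], [23, 99, 85], [22, 98, 130]]
240 [[21, 98, 101], [22, 97, 123], [21, 113, 72], [21, 99, 90], [21, 94, 133]]
250 [[22, 96, 112], [22, 96, 119], [20, 92, 69], [22, 100, 127], [21, 101, 96]]
260 [[21, 97, 132], [22, 98, 114], [22, 94, 136], [21, 93, 132], [23, 100, 122]]
270 [[22, 99, 134], [19, 104, 83], [22, 100, 125], [22, 98, 130], [20, 98, 130]]
280 [[16, 101, 93], [23, 112, 84], [21, 96, 128], [20, 99, 121], [17, 113, 108]]
290 [[17, 110, 88], [21, 103, 67], [21, 95, 132], [21, 94, 127], [17, 116, 145]]
```

>>> {"name": "drive_tool", "arguments": {"steps": [0.001, 0, 0.02, 0.003, 0, -0.007, 0.08, 0.001, 0, 0.045, 0.003, 0, -0.007, 0.08, 0.001, 0, 0.07, 0.003, 0, -0.007, 0.08, 0.001, 0, 0.09, 0.003, 0, -0.007, 0.08, 0.001, 0, 0.1, 0.003, 0, -0.007, 0.08, 0.001, 0, 0.1, 0.003, 0, -0.007, 0.08, 0.001, 0, 0.1, 0.003, 0, -0.007, 0.06, 0.001, 0, 0.1, 0.003, 0, -0.007, 0, 0.001, 0, 0.1, 0.003, 0, -0.007, 0, 0.001, 0, 0.1, 0.003, 0, -0.007, 0, 0.001, 0, 0.1, 0.003, 0, -0.007, 0, 0.001, 0, 0.1, 0.003, 0, -0.007, 0]}}

```text
time: 9.8
ee_pos: [0.5128, -0.0519, 0.1118]
tcp_rot: [[0.13, 0.982, 0.137], [0.697, -0.189, 0.692], [0.705, 0.006, -0.709]]
force: [-0.5, 0.2, -0.2]
gripper_width: 0.0435
grip_force: 0.0
```

Run:
```python
from g import *
y=np.cross(-dn,n1)
go(SEAT+n1*.037+[0,-.001,0],TR(y,-n1))
```

```text
t 9.8 at [ 0.5128 -0.0519  0.1118] F [-0.5  0.2 -0.2] w 0.0435 gf 0.0 
q [ 42.  33. -20. 112. -41.  56.  43.]
dv [-0.0018 -0.0012  0.0033] dw [0.0021 0.0024 0.0061] |v| 0.004 deg 0.4
```

>>> {"name": "drive_tool", "arguments": {"steps": [0, 0, 0, 0, 0, 0, 0, 0, 0, 0, 0, 0, 0, 0, 0, 0, 0, 0, 0, 0, 0, 0, 0, 0, 0, 0, 0, 0, 0, 0, 0, 0, 0, 0, 0]}}

```text
time: 10.22
ee_pos: [0.5126, -0.0517, 0.1118]
tcp_rot: [[0.13, 0.982, 0.137], [0.697, -0.188, 0.692], [0.706, 0.005, -0.708]]
force: [-3.5, -2.7, 5.4]
gripper_width: 0.0394
grip_force: 30.0
```

>>> {"name": "drive_tool", "arguments": {"steps": [0, 0, -0.01, 0, 0, 0, 0, 0, 0, -0.025, 0, 0, 0, 0, 0, 0, -0.05, 0, 0, 0, 0, 0.02, 0, -0.07, 0, 0, 0, 0, 0.05, 0, -0.09, 0, 0, 0, 0, 0.08, 0, -0.1, 0, 0, 0, 0, 0.08, 0, -0.1, 0, 0, 0, 0]}}

```text
time: 10.8
ee_pos: [0.511, -0.0638, 0.2442]
tcp_rot: [[0.124, 0.982, 0.14], [0.699, -0.186, 0.69], [0.704, 0.012, -0.71]]
force: [0.5, 0.5, -2.0]
gripper_width: 0.0394
grip_force: 30.0
```

Run:
```python
from g import *
a=np.deg2rad(6.4)
go([.5246,.31,.23],TR(np.array([np.cos(a),np.sin(a),0]),-up))
```

```text
t 10.8 at [ 0.511  -0.0638  0.2442] F [ 0.5  0.5 -2. ] w 0.0394 gf 30.0 
q [ 44.  22. -19. 107. -39.  70.  34.]
dv [ 0.253  -0.0565  0.2701] dw [ 0.1281 -0.7737 -0.279 ] |v| 0.374 deg 47.7
```

>>> {"name": "drive_tool", "arguments": {"steps": [0.021, -0.005, 0.022, 0.011, -0.064, -0.023, 0, 0.042, -0.009, 0.045, 0.021, -0.129, -0.046, 0, 0.063, -0.014, 0.068, 0.032, -0.193, -0.07, 0, 0.084, -0.019, 0.09, 0.043, -0.258, -0.093, 0, 0.105, -0.024, 0.112, 0.053, -0.322, -0.116, 0, 0.126, -0.028, 0.135, 0.064, -0.387, -0.14, 0, 0.148, -0.033, 0.158, 0.075, -0.451, -0.163, 0, 0.169, -0.038, 0.18, 0.085, -0.516, -0.186, 0, 0.19, -0.042, 0.202, 0.096, -0.58, -0.209, 0, 0.211, -0.047, 0.225, 0.107, -0.645, -0.232, 0, 0.253, -0.0565, 0.27, 0.128, -0.774, -0.279, 0, 0.253, -0.0565, 0.27, 0.128, -0.774, -0.279, 0]}}

```text
time: 11.8
ee_pos: [0.5234, 0.311, 0.2258]
tcp_rot: [[-0.112, 0.994, -0.005], [0.994, 0.112, -0.003], [-0.002, -0.005, -1.0]]
force: [0.5, 0.2, -2.0]
gripper_width: 0.0398
grip_force: 30.0
```

Run:
```python
from g import *
a=np.deg2rad(6.4)
go([.5246,.31,.23],TR(np.array([np.cos(a),np.sin(a),0]),-up))
c=camera_info('wrist');w=np.ascontiguousarray(camera('wrist')[:,:,::-1]);cv2.imwrite('pics/w4.png',w)
cv2.imwrite('pics/t4.png',camera('top')[:,:,::-1]);cv2.imwrite('pics/s4.png',camera('scene')[:,:,::-1])
s=get_state();R=s['tcp_rot'];q=.0382
L=[s['ee_pos']+R@np.array([i*q,j*q,.040-.012]) for i in(1,-1) for j in(1,-1)]+[s['ee_pos']+R@np.array([0,0,-.017])]
print(proj('wrist',L,c).round(1).tolist(),c['position'])
B=[[.5246+.054*np.cos(t),.31+.054*np.sin(t),.081] for t in np.deg2rad(51.4+90*np.arange(4))]
print(proj('wrist',B,c).round(1).tolist())
cv2.imwrite('pics/E.png',cv2.resize(np.clip(w*1.6,0,255).astype(np.uint8),(800,600)))
```

```text
t 11.8 at [0.5234 0.311  0.2258] F [ 0.5  0.2 -2. ] w 0.0398 gf 30.0 
q [-15.  24. -25.  94.  11.  65. -36.]
dv [-0.0012  0.001  -0.0042] dw [-0.0051  0.0022  0.0007] |v| 0.005 deg 0.3
[[351.0, 178.7], [216.0, 179.1], [345.5, 301.4], [222.2, 301.8], [283.8, 274.8]] [0.5159428  0.37557342 0.38508071]
[[329.1, 164.1], [244.8, 164.0], [246.8, 244.1], [326.6, 244.3]]
```

View pics/E.png

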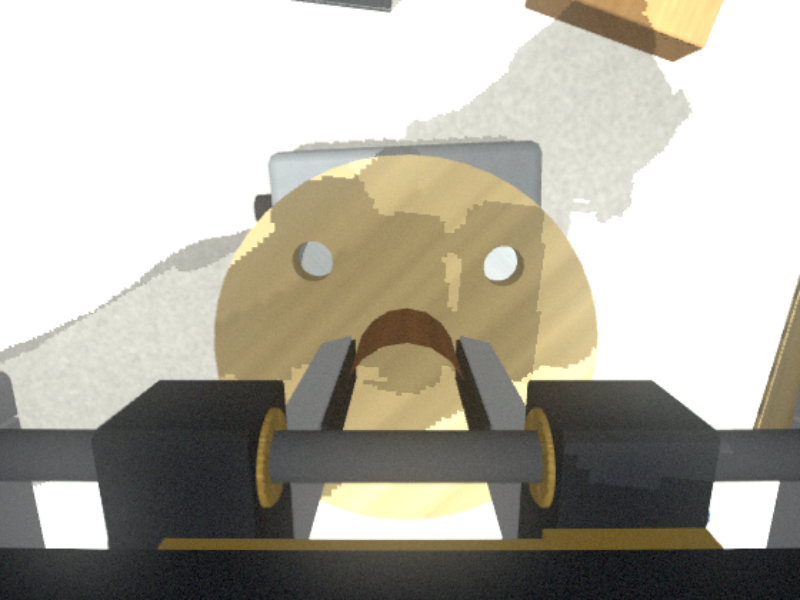

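Run:
```python
from g import *
c=camera_info('wrist');s=get_state();R=s['tcp_rot'];p0=s['ee_pos'];q=.054
t=np.linspace(0,2*np.pi,181)
obsH=np.array([[504,264],[313,261]])*.7
def f(p):
    P=lambda L:proj('wrist',p0+(np.array(L)@R.T),c)
    H=P([[p[0]+q*np.cos(b),p[1]+q*np.sin(b),p[2]] for b in(p[3]+np.pi/4*1,p[3]-np.pi/4)])
    C=P(np.c_[p[0]+.08*np.cos(t),p[1]+.08*np.sin(t),t*0+p[2]])
    H=H[np.argsort(-H[:,0])]
    return np.r_[(H-obsH).ravel(),C[:,0].min()-214*.7,C[:,0].max()-598*.7,C[:,1].min()-153*.7,C[:,1].max()-519*.7]
r=least_squares(f,[0,0,.028,0],x_scale=[.01,.01,.01,.1]);print('plate in tool',r.x.round(4),np.rad2deg(r.x[3]),r.fun.round(1))
# head circle from first top & scene pictures
for n,c0 in(('top',(.5246,.3105)),('scene',(.5246,.3105))):
    im=cv2.cvtColor(cv2.imread(f'pics/{n}.png'),6).astype(np.float32);im=cv2.GaussianBlur(im,(3,3),0)
    pts=[];rr=np.arange(.066,.086,.0003)
    for a in np.linspace(0,2*np.pi,90,endpoint=False):
        W=np.c_[c0[0]+rr*np.cos(a),c0[1]+rr*np.sin(a),0*rr+.07]
        uv=proj(n,W).astype(np.float32);v=cv2.remap(im,uv[:,:1],uv[:,1:],1).ravel()
        g=np.gradient(cv2.GaussianBlur(v[:,None],(1,9),0).ravel());i=g.argmin()
        if 3<i<len(rr)-3: pts.append(W[i,:2])
    pts=np.array(pts)
    r2=least_squares(lambda p:np.hypot(*(pts-p[:2]).T)-p[2],[*c0,.075],loss='soft_l1',f_scale=.0005)
    print(n,len(pts),r2.x.round(4),np.median(abs(r2.fun)).round(5))
# studs in the top picture: dark blobs in the head
im=cv2.cvtColor(cv2.imread('pics/top.png'),6)
a=np.array([proj('top',[.5246+r*np.cos(b),.3105+r*np.sin(b),.07])[0] for r in(.072,) for b in t],np.int32)
m=np.zeros_like(im);cv2.fillPoly(m,[a],255);med=np.median(im[m>0])
k,_,st,ce=cv2.connectedComponentsWithStats(((im<med*.75)&(m>0)).astype(np.uint8))
ce=np.array([ce[i] for i in range(1,k) if st[i,4]>8]);print(ce.round(1).tolist())
for z in(.07,.085):
    W=ray('top',ce,z);d=W-W.mean(0);print(z,W.mean(0).round(4),np.hypot(d[:,0],d[:,1]).round(4),(np.rad2deg(np.arctan2(d[:,1],d[:,0]))%90).round(1))
```

```text
plate in tool [-0.0017 -0.0006  0.0298  0.0194] 1.1114781495883603 [-0.2  0.1 -0.3 -0.4  0.3  0.2  0.1  0.1]
top 90 [0.5251 0.3104 0.0743] 0.00026
scene 86 [0.5268 0.3105 0.0744] 0.00075
[[129.5, 198.9], [89.6, 202.8], [132.6, 238.9], [92.5, 243.0]]
0.07 [0.5257 0.3128 0.07  ] [0.0541 0.0543 0.0541 0.0542] [51.  51.2 51.3 51.1]
0.085 [0.5251 0.3069 0.085 ] [0.0531 0.0533 0.0532 0.0532] [51.  51.2 51.3 51.1]
```

```bash
cat >> g.py <<'E'
A=np.deg2rad(7.26);RW=TR(np.array([np.cos(A),np.sin(A),0]),-up);PW=np.array([.5259,.3123,.1118])
E
python3 -c "
from g import *
go(PW+[0,0,.03],RW)"
```

```text
t 11.95 at [0.5223 0.3119 0.2248] F [ 1.3 -1.6 -2. ] w 0.0397 gf 30.0 
q [-15.  24. -25.  94.  11.  64. -36.]
dv [-0.0003  0.0042  0.083 ] dw [-0.0074 -0.0033 -0.0115] |v| 0.083 deg 0.8
```

>>> {"name": "drive_tool", "arguments": {"steps": [0, 0.002, 0.025, -0.003, -0.001, -0.006, 0, 0, 0.004, 0.05, -0.007, -0.003, -0.0115, 0, 0, 0.004, 0.075, -0.007, -0.003, -0.0115, 0, 0, 0.004, 0.083, -0.007, -0.003, -0.0115, 0, 0, 0.004, 0.083, -0.007, -0.003, -0.0115, 0, 0, 0.004, 0.083, -0.007, -0.003, -0.0115, 0]}}

```text
time: 12.45
ee_pos: [0.5276, 0.3088, 0.1435]
tcp_rot: [[-0.12, 0.993, 0.001], [0.993, 0.12, 0.0], [0.0, 0.001, -1.0]]
force: [0.3, 0.4, -1.3]
gripper_width: 0.0395
grip_force: 30.0
```

```bash
python3 -c "
from g import *
for i in range(4): s=get_state();print(s['ee_pos'],s['time'])
go(PW+[0,0,.015],RW)"
```

```text
[0.52763114 0.3087587  0.14348637] 12.45
[0.52763114 0.3087587  0.14348637] 12.45
[0.52763114 0.3087587  0.14348637] 12.45
[0.52763114 0.3087587  0.14348637] 12.45
t 12.45 at [0.5276 0.3088 0.1435] F [ 0.3  0.4 -1.3] w 0.0395 gf 30.0 
q [-15.  29. -24.  98.  14.  55. -37.]
dv [ 0.0037 -0.0013  0.0167] dw [ 0.0015 -0.0001 -0.0066] |v| 0.017 deg 0.4
```

>>> {"name": "drive_tool", "arguments": {"steps": [0, 0, 0, 0, 0, 0, 0, 0, 0, 0, 0, 0, 0, 0]}}

```text
time: 12.62
ee_pos: [0.5279, 0.3095, 0.1443]
tcp_rot: [[-0.12, 0.993, 0.003], [0.993, 0.12, 0.001], [0.001, 0.003, -1.0]]
force: [0.7, -0.7, -2.8]
gripper_width: 0.0396
grip_force: 30.0
```

>>> {"name": "drive_tool", "arguments": {"steps": [0, 0, 0, 0, 0, 0, 0]}}

```text
time: 12.7
ee_pos: [0.5277, 0.3096, 0.144]
tcp_rot: [[-0.121, 0.993, 0.003], [0.993, 0.121, 0.001], [0.001, 0.003, -1.0]]
force: [-0.3, 0.1, -2.4]
gripper_width: 0.0396
grip_force: 30.0
```

>>> {"name": "drive_tool", "arguments": {"steps": [0, 0, 0, 0, 0, 0, 0]}}

```text
time: 12.78
ee_pos: [0.5275, 0.3095, 0.1436]
tcp_rot: [[-0.121, 0.993, 0.002], [0.993, 0.121, 0.001], [0.001, 0.003, -1.0]]
force: [-0.2, 0.0, -2.9]
gripper_width: 0.0399
grip_force: 30.0
```

>>> {"name": "drive_tool", "arguments": {"steps": [0, 0, 0, 0, 0, 0, 0]}}

```text
time: 12.87
ee_pos: [0.5273, 0.3095, 0.1433]
tcp_rot: [[-0.121, 0.993, 0.002], [0.993, 0.121, 0.001], [0.0, 0.002, -1.0]]
force: [0.6, 0.7, -3.2]
gripper_width: 0.0398
grip_force: 30.0
```

>>> {"name": "drive_tool", "arguments": {"steps": [0.003, -0.0015, 0, 0, 0, -0.005, 0, 0.003, -0.0015, 0, 0, 0, -0.005, 0, 0.003, -0.0015, 0, 0, 0, -0.005, 0, 0.003, -0.0015, 0, 0, 0, -0.005, 0]}}

```text
time: 13.2
ee_pos: [0.5252, 0.3123, 0.1428]
tcp_rot: [[-0.126, 0.992, 0.001], [0.992, 0.126, 0.0], [0.0, 0.001, -1.0]]
force: [0.4, 0.0, -2.2]
gripper_width: 0.0398
grip_force: 30.0
```

```bash
cat > v.py <<'E'
from g import *
def rim(n,zt,pts=None):
    im=np.ascontiguousarray(camera(n)[:,:,::-1]);cv2.imwrite(f'pics/v_{n}.png',im)
    S_=cv2.GaussianBlur(cv2.cvtColor(im,cv2.COLOR_BGR2HSV)[...,1].astype(np.float32),(3,3),0)
    c=camera_info(n);p=[];rr=np.arange(.07,.092,.0003)
    for a in np.linspace(0,2*np.pi,120,endpoint=False):
        W=np.c_[.5255+rr*np.cos(a),.3105+rr*np.sin(a),0*rr+zt]
        uv=proj(n,W,c).astype(np.float32);v=cv2.remap(S_,uv[:,:1],uv[:,1:],1).ravel()
        g=np.gradient(cv2.GaussianBlur(v[:,None],(1,9),0).ravel());i=g.argmin()
        if 3<i<len(rr)-3 and v[:i].mean()-v[i:].mean()>25: p.append(W[i,:2])
    p=np.array(p)
    r=least_squares(lambda q:np.hypot(*(p-q[:2]).T)-q[2],[.5255,.3105,.08],loss='soft_l1',f_scale=.0004)
    print(n,len(p),r.x.round(4),np.median(abs(r.fun)).round(5))
E
python3 -c "
from v import *
go(PW+[0,0,.015],RW);s=get_state();rim('top',s['ee_pos'][2]-.0298)
go(PW+[0,0,.015],RW)"
```

```text
t 13.2 at [0.5252 0.3123 0.1428] F [ 0.4  0.  -2.2] w 0.0398 gf 30.0 
q [-16.  29. -24.  98.  14.  55. -37.]
dv [-0.0001  0.0006  0.016 ] dw [ 0.0015 -0.0002 -0.0003] |v| 0.016 deg 0.1
top 90 [0.5261 0.3103 0.0799] 0.00048
t 13.25 at [0.5253 0.3122 0.1428] F [ 0.4  0.  -1.7] w 0.0395 gf 30.0 
q [-16.  29. -24.  98.  14.  55. -38.]
dv [0.     0.0006 0.016 ] dw [ 0.0015 -0.0002 -0.0006] |v| 0.016 deg 0.1
```

>>> {"name": "drive_tool", "arguments": {"steps": [0, 0, 0.004, 0, 0, 0, 0, 0, 0, 0.008, 0, 0, 0, 0, 0, 0, 0.012, 0, 0, 0, 0, 0, 0, 0.014, 0, 0, 0, 0, 0, 0, 0.014, 0, 0, 0, 0]}}

```text
time: 13.67
ee_pos: [0.525, 0.312, 0.128]
tcp_rot: [[-0.126, 0.992, 0.001], [0.992, 0.126, -0.0], [-0.0, 0.001, -1.0]]
force: [-0.2, 0.4, -2.5]
gripper_width: 0.0398
grip_force: 30.0
```

>>> {"name": "drive_tool", "arguments": {"steps": [0, 0, 0.003, 0, 0, 0, 0, 0, 0, 0.006, 0, 0, 0, 0, 0, 0, 0.008, 0, 0, 0, 0, 0, 0, 0.008, 0, 0, 0, 0]}}

```text
time: 14.0
ee_pos: [0.5251, 0.3121, 0.1203]
tcp_rot: [[-0.126, 0.992, 0.001], [0.992, 0.126, 0.0], [-0.0, 0.001, -1.0]]
force: [-0.5, 0.5, -3.7]
gripper_width: 0.0398
grip_force: 30.0
```

>>> {"name": "drive_tool", "arguments": {"steps": [0, 0, 0.002, 0, 0, 0, 0, 0, 0, 0.004, 0, 0, 0, 0, 0, 0, 0.006, 0, 0, 0, 0, 0, 0, 0.007, 0, 0, 0, 0, 0, 0, 0.007, 0, 0, 0, 0]}}

```text
time: 14.42
ee_pos: [0.5252, 0.3121, 0.1135]
tcp_rot: [[-0.126, 0.992, 0.001], [0.992, 0.126, 0.0], [0.0, 0.001, -1.0]]
force: [-0.7, 0.4, -3.0]
gripper_width: 0.0397
grip_force: 30.0
```

>>> {"name": "drive_tool", "arguments": {"steps": [0, 0, 0.001, 0, 0, 0, 0, 0, 0, 0.002, 0, 0, 0, 0, 0, 0, 0.003, 0, 0, 0, 0, 0, 0, 0.004, 0, 0, 0, 0, 0, 0, 0.004, 0, 0, 0, 0]}}

```text
time: 14.83
ee_pos: [0.5255, 0.3124, 0.1105]
tcp_rot: [[-0.126, 0.992, 0.002], [0.992, 0.126, 0.001], [0.0, 0.002, -1.0]]
force: [-1.4, -1.4, 9.8]
gripper_width: 0.0397
grip_force: 30.0
```

>>> {"name": "drive_tool", "arguments": {"steps": [0, 0, -0.001, 0, 0, 0, 0.05, 0, 0, -0.001, 0, 0, 0, 0.065, 0, 0, -0.001, 0, 0, 0, 0.07, 0, 0, -0.001, 0, 0, 0, 0.07, 0, 0, -0.02, 0, 0, 0, 0.07, 0, 0, -0.05, 0, 0, 0, 0.07, 0, 0, -0.08, 0, 0, 0, 0.07, 0, 0, -0.11, 0, 0, 0, 0.07, 0, 0, -0.15, 0, 0, 0, 0.07, 0, 0, -0.15, 0, 0, 0, 0.07, 0, 0, -0.15, 0, 0, 0, 0.07]}}

```text
time: 15.75
ee_pos: [0.5258, 0.3127, 0.2619]
tcp_rot: [[-0.126, 0.992, 0.005], [0.992, 0.126, 0.002], [0.002, 0.005, -1.0]]
force: [-0.8, -0.0, -0.8]
gripper_width: 0.0703
grip_force: 0.0
```

Run:
```python
from v import *
go(PW,RW);rim('top',.082)
w=np.ascontiguousarray(camera('wrist')[:,:,::-1]);c=camera_info('wrist')
h=cv2.cvtColor(w,cv2.COLOR_BGR2HSV);b=A
for k in range(4):
    t=np.deg2rad(51.15+90*k);P=[[.5255+.054*np.cos(t),.3105+.054*np.sin(t),z] for z in(.084,.092,.07)]
    print([(uv.round(0).tolist(),h[int(uv[1]),int(uv[0])].tolist()) for uv in proj('wrist',P,c) if 0<uv[1]<420 and 0<uv[0]<560])
```

```text
t 15.75 at [0.5258 0.3127 0.2619] F [-0.8 -0.  -0.8] w 0.0703 gf 0.0 
q [-14.  22. -26.  92.  10.  68. -35.]
dv [-0.0006 -0.0008  0.1501] dw [ 0.0052 -0.0015 -0.0006] |v| 0.15 deg 0.3
top 120 [0.5261 0.3093 0.0798] 0.00026
[([324.0, 163.0], [68, 8, 123]), ([325.0, 163.0], [72, 13, 100]), ([323.0, 161.0], [70, 8, 93])]
[([247.0, 161.0], [45, 6, 86]), ([246.0, 162.0], [78, 13, 98]), ([249.0, 160.0], [30, 10, 73])]
[([248.0, 235.0], [18, 17, 77]), ([247.0, 237.0], [50, 8, 92]), ([249.0, 231.0], [30, 19, 67])]
[([321.0, 236.0], [68, 7, 156]), ([322.0, 238.0], [24, 44, 87]), ([319.0, 232.0], [15, 20, 77])]
```

```bash
python3 -c "
from plant import *
print(sign_off())"
```

```text
the job is handed in; nothing more can be done
None
```

The drive plate is on the winder's head, knob up and let go, with all four studs showing through its holes. My last camera check put its centre about 1.5 mm from the head's axis (limit 4 mm). I handed the job in at about 16 s of the 72 s; the verdict was not shown to me.

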